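# Wedge the sliding dovetail lid home on the bamboo box

### The job

Close the bamboo box on the shelf board: pick up its loose lid, start the lid's narrow end in the wide mouth of the box's dovetailed way, and slide it along until it wedges tight, both edges bearing on the rails. Push it home firmly but gently, by feel (about 10 to 15 N; the slanted batten would split if the lid is forced), then let go and leave it flat and wedged, without disturbing the jar, the steamer base or the bamboo tier.

Things in the scene. Friction and masses are not known exactly. Their poses are not given: they have to be found in the camera images.
- box: Shallow open bamboo box fixed to the shelf board, 140 long (x), 117 wide (y from -54 to 63), 50 high without rails; origin under its middle. Its flat rim, 50 up, is the floor of a way along x between two wooden rails, 140 long, 14 high, leaning inwards 20 degrees. Rail on the -y side: parallel to x, foot of its inner face at y = -40, up to 1.5 off either way.
- batten: Slanted rail on the box's +y side, 140 long, with two steel screw heads. x runs along it, turned -6 degrees from the box's x: the way narrows to +x. Origin level with the box's underside, below the middle of its inner face's foot; 40 to +y of the box's origin, up to 0.5 off. It splits if the lid is forced; a slow push of 10 to 15 N wedges the lid, which then stays by friction.
- lid: Loose bamboo lid, 0.12 kg, 120 long (x), 12 thick, lying rib up; origin under its middle. Straight edge at -y (foot at y = -40); slanted edge at +y, turned -6 degrees (foot at +46 at the tail, -x end; +34 at the narrow nose, +x end). Edges bevelled 20 degrees, narrower at the top, to fit under the rails: it goes in only from the mouth. In the box its axes lie along the box's.
- lid_rib (a point): Centre of the upright grip rib in the middle of the lid's top: 14 thick (along the lid's x), 40 wide (along its y), 32 high, with the point 28 above the lid's underside (rib from 12 to 44 above it). Axes as the lid's.
- lid_slant (a point): Point on the foot of the lid's slanted edge at mid length: 40 to the +y side of the lid's origin. Axes as the lid's. It meets the batten's inner face (y = 0 in the batten's frame) when wedged.
- steamer_base: Bystander: aluminium steamer base, 210 across, 80 high, with a wire handle; origin under its centre.
- bamboo_tier: Bystander: round bamboo steamer tier, 200 across, 55 high; origin under its centre.
- clasp_jar: Bystander: glass jar with swing-top clasp lid, 90 across, 148 high; origin under its centre.
- way_mouth (a point): Wide open mouth of the way: box's x = -70, y = 0, at rim height (50). Axes as the box's. The lid enters here and slides to +x; no end stop. The rails are set differently each time: it wedges with its origin anywhere within 20 of the box's origin along x, found only by feel. If one edge touches first the lid must be free to shift sideways (up to 3) till both edges bear.
Not all that is in view belongs to the job. Leave any yellow look-alike of the lid alone.

How it is judged:
By the outcome, as a careful person would: the job done as asked, in the order asked, and still so for the second after the job is handed in, with the robot touching nothing.
It also fails if it takes over 64 s, if anything falls off the work surface, if the arm or the gripper's body presses on something with over 40 N, if the wrist force passes 120 N, or if a joint passes its speed limit or range.

### The arm

A 6-joint arm with a two-finger parallel gripper is mounted at the origin on the work surface. World frame = base frame: x ahead of the robot, y to its left, z up, the work surface at z = 0. Lengths are in m, angles in rad, forces in N, time in s.
With the tool pointing down it reaches from about 0.425 to 0.95 m from the base axis. Payload 3.5 kg.
Tool frame: the origin (TCP) lies midway between the tips of the shut fingers; the grasp point (between the pads) lies 19 mm behind it; z points along the fingers, y is the direction in which the jaws open and shut (so a half turn about z gives the same grasp; the last joint's range is limited). The gripper opens to 85 mm and grips with 20 to 120 N. Pads are 22 mm wide; open, the fingers measure 114 mm over their backs; the gripper's body (76 mm by 85 mm) begins 54 mm behind the grasp point. The pads swing forward as they close: fully open they stand 13 mm farther back than shut.
Start: joints at [0.955, 0.286, 1.577, -0, 1.279, -0.15], TCP at [0.303, 0.603, 0.231] pointing down, gripper open.
Joint ranges: [-2.77, 2.77], [-0.9, 2.22], [0.21, 2.48], [-1.53, 4.67], [0.24, 2.81], [-2.84, 2.84]. Speed limits (rad/s): [2.79, 2.79, 3.14, 3.14, 3.14, 3.14].

### API

Orientations are given as a unit quaternion [x, y, z, w].
In Python, from plant import * gives the robot as it stands.
- The arm moves only by the shell command python3 -m jog 'ROWS' [FORCE]. ROWS is a JSON object of lists of equal length, an entry for each row: "travel": the shift along the world's x, y, z in mm, a list of three; "dr": the turn, a rotation vector about the world's x, y, z in degrees, a list of three; "jaw": the closure in counts, from 0 (fully open) to 255 (shut). In form: {"travel": [[x, y, z], ...], "dr": [[wx, wy, wz], ...], "jaw": [jaw, ...]}. A call has 1 to 5 rows; each row shifts and turns the commanded pose from where the row before left it; what a row does not reach is not made up. A row lasts 1/12 s, in which the tool goes at most 41.7 mm and 7.16 degrees, less where a joint would pass 70% of its speed; a pose out of reach is approached as far as the arm can. A call is refused whole if a number of a shift passes 41.7 or a number of a turn 7.16, either way. A call with a gripper value outside its range is refused whole. The fingers move at their own pace and stop on an object; FORCE is the grip in N (left out, the last holds). Time passes only in rows, so rows that do not move let the fingers close. It gives the time, the measured TCP pose, the force and the opening at its end, in the units of the state.
- get_state(): the state, without advancing time (a new reading comes with each control period).
- read_camera(name): name is "scene" or "side" or "wrist"; returns the picture (480x640x3 uint8, red, green, blue); there is no depth.
- camera_info(name): a dict with "K" (3x3 intrinsics, pixels), "R" (3x3) and "t" (3): a world point X has camera coordinates R X + t; the wrist camera has in their place "mount" (4x4, takes a point from camera to tool coordinates, whose origin is the TCP and whose axes are the flange's). Camera axes: x right, y down, z forward; pixel columns grow to the right and rows downward; lengths in m; the calibration is good to about 2 mm. A picture is of the moment at which its call begins: read the wrist's pose just before it. camera_info takes no time and is no camera call.
- sign_off(): hands the job in, once; it reports no verdict.
The state is a dict: "time": time; "qpos": joint angles; "dq": joint speeds; "joint_efforts": joint torques, N m; "eef_pos": TCP position; "tcp_rot": TCP orientation; "contact_force": force on the tool from outside, world axes, zero at the start; "wrist_torque": the same for the moment, N m; "opening": opening from 0.0 (shut) to 1.0 (fully open).
Only numpy, scipy, OpenCV 4.12 (cv2) and the standard library are available. Lean on these libraries where they do the work, as an engineer would, in place of code of your own. Each camera call takes 0.05 s, during which the arm holds its last target. There are 200 camera calls.

## Working session

There is one attempt and no reset: what is moved stays moved. The work goes in short steps, Python scripts to look and compute and a shell command to move; the robot and the scene stay as the last step left them, time stands still between calls to the robot, and variables do not carry over. Pictures are saved under pics/ and viewed, about 8 in all and at most 12, crops included, and the job is handed in when it is done.

```bash
mkdir -p pics; ls
python3 - <<'E'
from plant import *
import cv2,numpy as np
s=get_state();print(s)
for n in("scene","side","wrist"):
    im=read_camera(n);cv2.imwrite(f"pics/{n}0.png",im[:,:,::-1]);print(n,camera_info(n))
E
```

```text
pics
{'time': 0.0, 'qpos': array([ 9.55021794e-01,  2.87172868e-01,  1.57817674e+00,  2.03037427e-05,
        1.27860575e+00, -1.50002259e-01]), 'dq': array([-0.00116008,  0.00013252,  0.00113293,  0.00049779, -0.00017441,
        0.00104449]), 'joint_efforts': array([-1.50781369e-03, -4.06004190e+01, -2.92617667e+01, -2.91580191e-04,
        6.00867206e-03, -6.51954863e-06]), 'eef_pos': array([0.30273766, 0.60256754, 0.22994252]), 'tcp_rot': array([ 2.30789400e-01,  9.73003010e-01, -1.09217862e-03, -4.50368929e-04]), 'contact_force': array([0.0344189 , 0.10406092, 0.3736154 ]), 'wrist_torque': array([ 0.00747144, -0.04436938,  0.01863553]), 'opening': 0.9992261273777558}
scene {'K': array([[463.58302686,   0.        , 317.98333519],
       [  0.        , 463.58302686, 238.99902853],
       [  0.        ,   0.        ,   1.        ]]), 'R': array([[ 0.31109627,  0.95021149, -0.01781123],
       [ 0.52418169, -0.18718798, -0.83077928],
       [-0.79275006,  0.24911601, -0.55631695]]), 't': array([-0.18421969, -0.26389065,  1.77405345])}
side {'K': array([[621.82774395,   0.        , 310.36112234],
       [  0.        , 621.82774395, 241.71892033],
       [  0.        ,   0.        ,   1.        ]]), 'R': array([[-0.98222306, -0.18726364,  0.0130455 ],
       [-0.14728589,  0.72571735, -0.67204255],
       [ 0.11638179, -0.66201711, -0.74039761]]), 't': array([0.57565414, 0.12960788, 1.52030579])}
wrist {'K': array([[363.80409141,   0.        , 319.00344041],
       [  0.        , 363.80409141, 239.85061742],
       [  0.        ,   0.        ,   1.        ]]), 'mount': array([[-3.09262323e-04, -9.60016612e-01, -2.79942869e-01,
         7.07628412e-02],
       [ 9.99999940e-01, -2.53175964e-04, -2.36509589e-04,
         8.44139382e-04],
       [ 1.56178328e-04, -2.79942925e-01,  9.60016632e-01,
        -1.43155112e-01],
       [ 0.00000000e+00,  0.00000000e+00,  0.00000000e+00,
         1.00000000e+00]])}
```

View pics/scene0.png

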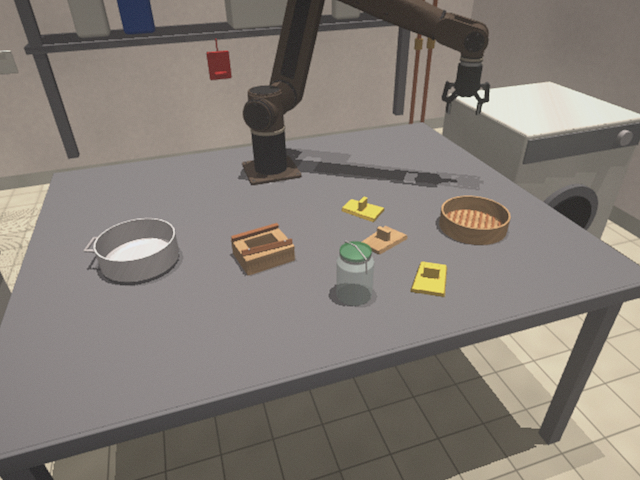

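View pics/side0.png

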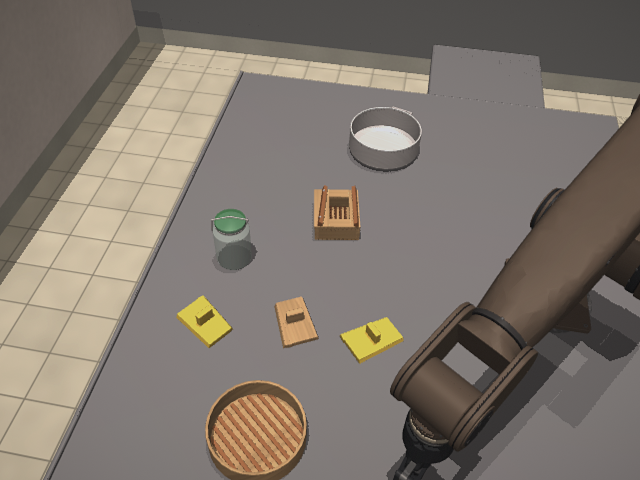

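The scene shows the loose bamboo lid at scene (384,238) / side (296,320). The yellow look-alikes are at side (205,320) and (372,338). The tan one is the lid, and the box is at side (337,213). I'll confirm this with an enlarged crop.

Run:
```python
import cv2,numpy as np
im=cv2.imread("pics/side0.png")
a=cv2.resize(im[175:250,300:375],(600,600),interpolation=cv2.INTER_CUBIC)
b=cv2.resize(im[285:360,260:335],(600,600),interpolation=cv2.INTER_CUBIC)
cv2.imwrite("pics/c1.png",cv2.resize(np.hstack([a,b]),(800,400)))
```

```text
(no output)
```

View pics/c1.png

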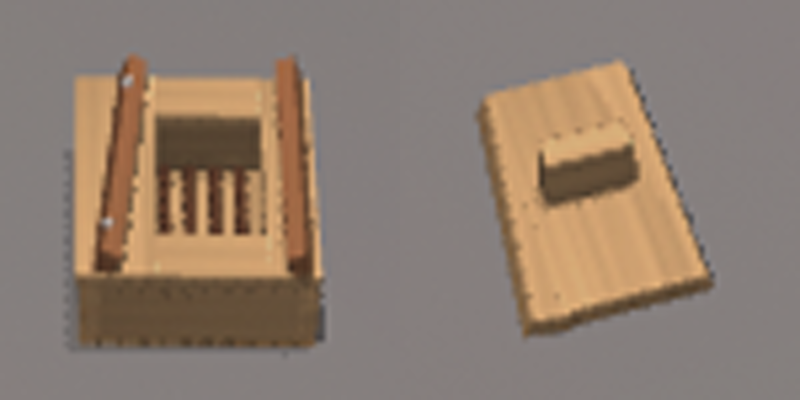

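The tan part has a straight right edge and a slanted left edge, and it narrows toward the top. Its nose is at the top (crop 485,95 to 625,62) and its tail at the bottom (528,325 to 712,279). On the box, the batten with screws is on the left and the mouth faces the bottom of the image (world +y).

```bash
cat > h.py <<'E'
from plant import *
import cv2,numpy as np
from scipy.optimize import least_squares
from scipy.spatial.transform import Rotation as Ro
def cam(n,s=None):
    c=camera_info(n);K=c["K"]
    if n!="wrist": return K,c["R"],c["t"]
    T=np.eye(4);T[:3,:3]=Ro.from_quat(s["tcp_rot"]).as_matrix();T[:3,3]=s["eef_pos"]
    M=np.linalg.inv(T@c["mount"]);return K,M[:3,:3],M[:3,3]
def proj(C,X):
    K,R,t=C;p=(np.asarray(X)@R.T+t)@K.T;return p[:,:2]/p[:,2:]
def W(p,P,z=0):
    c,s=np.cos(p[2]),np.sin(p[2]);P=np.asarray(P,float)/1000
    return np.c_[P[:,0]*c-P[:,1]*s+p[0],P[:,0]*s+P[:,1]*c+p[1],P[:,2]+z]
def fit(C,P,uv,p0,z=0):
    r=least_squares(lambda p:(proj(C,W(p,P,z))-uv).ravel(),p0)
    print("x,y mm",r.x[:2]*1000,"yaw",np.degrees(r.x[2]),"res",np.round(r.fun.reshape(-1,2),1).tolist());return r.x
BOX=[(70,63,50),(-70,63,50),(-70,-54,50),(-70,63,0),(-70,-54,0)]
LID=[(60,29.6,12),(60,-35.6,12),(-60,41.6,12),(-60,-35.6,12)]
E
python3 - <<'E'
from h import *
C=cam("side")
k=75/400
b=np.array([(77,77),(78,275),(321,278),(80,345),(316,345)])*k+[300,175]
l=(np.array([(487,95),(625,62),(526,322),(712,279)])-[400,0])*k+[260,285]
pb=fit(C,BOX,b,[.5,0,-1.57])
pl=fit(C,LID,l,[.6,.3,-1.4])
S=cam("scene");print(proj(S,W(pb,[(0,0,50)])),proj(S,W(pl,[(0,0,28)])))
s=get_state();print(Ro.from_quat(s["tcp_rot"]).as_matrix())
E
```

```text
x,y mm [ 539.1022549  -147.30034374] yaw -78.92451347841661 res [[-0.0, -0.1], [0.3, 0.0], [0.3, -0.3], [-0.4, 0.1], [-0.2, 0.3]]
x,y mm [583.95820198 201.73240885] yaw -62.39873888017263 res [[-0.1, 0.0], [0.3, 0.1], [0.9, -0.0], [-1.2, -0.1]]
[[261.08656663 240.70949577]] [[382.96262923 232.51817728]]
[[-8.93460241e-01  4.49141124e-01 -1.02379659e-03]
 [ 4.49142225e-01  8.93459027e-01 -1.49290680e-03]
 [ 2.44194467e-04 -1.79368314e-03 -9.99998362e-01]]
```

```bash
python3 -m jog '{"travel":[[23,-33,-6],[23,-33,-6],[23,-33,-6],[23,-33,-6],[23,-33,-6]],"dr":[[0,0,4.5],[0,0,4.5],[0,0,4.5],[0,0,4.5],[0,0,4.5]],"jaw":[0,0,0,0,0]}' 30
python3 -m jog '{"travel":[[23,-33,-6],[23,-33,-6],[23,-33,-6],[23,-33,-6],[23,-33,-6]],"dr":[[0,0,4.5],[0,0,4.5],[0,0,4.5],[0,0,4.5],[0,0,4.5]],"jaw":[0,0,0,0,0]}'
python3 -m jog '{"travel":[[25,-35,-6],[26,-36,-6],[0,0,0],[0,0,0]],"dr":[[0,0,4.5],[0,0,4.8],[0,0,0],[0,0,0]],"jaw":[0,0,0,0]}'
python3 - <<'E'
from h import *
s=get_state();cv2.imwrite("pics/w1.png",read_camera("wrist")[:,:,::-1])
R=Ro.from_quat(s["tcp_rot"]).as_matrix();print(s["time"],s["eef_pos"],np.degrees(np.arctan2(R[1,1],R[0,1])),s["contact_force"])
np.save("s1.npy",s,allow_pickle=True)
E
```

```text
time: 0.57
eef_pos: [0.4185, 0.4365, 0.2007]
tcp_rot: [0.034, 0.999, -0.0, -0.0]
contact_force: [2.0, -0.3, -0.3]
opening: 0.999
time: 0.98
eef_pos: [0.5337, 0.2713, 0.1708]
tcp_rot: [-0.161, 0.987, -0.0, -0.0]
contact_force: [0.7, 0.5, 0.0]
opening: 1.0
time: 1.32
eef_pos: [0.5819, 0.2039, 0.1591]
tcp_rot: [-0.236, 0.972, 0.0, -0.001]
contact_force: [0.1, 0.7, -0.3]
opening: 0.998
1.3167 [0.58189592 0.20394678 0.15905983] 117.3413537139221 [ 0.07227606  0.69998265 -0.26518295]
```

View pics/w1.png

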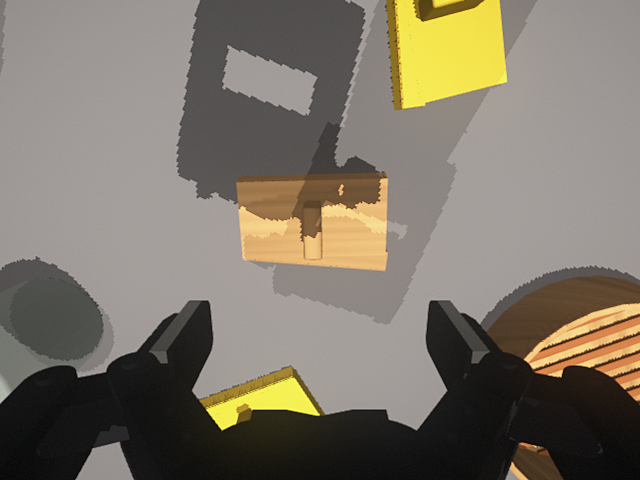

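Run:
```python
import cv2
im=cv2.imread("pics/w1.png")[160:285,225:400]
cv2.imwrite("pics/c2.png",cv2.resize(im,(770,550),interpolation=cv2.INTER_CUBIC))
```

```text
(no output)
```

View pics/c2.png

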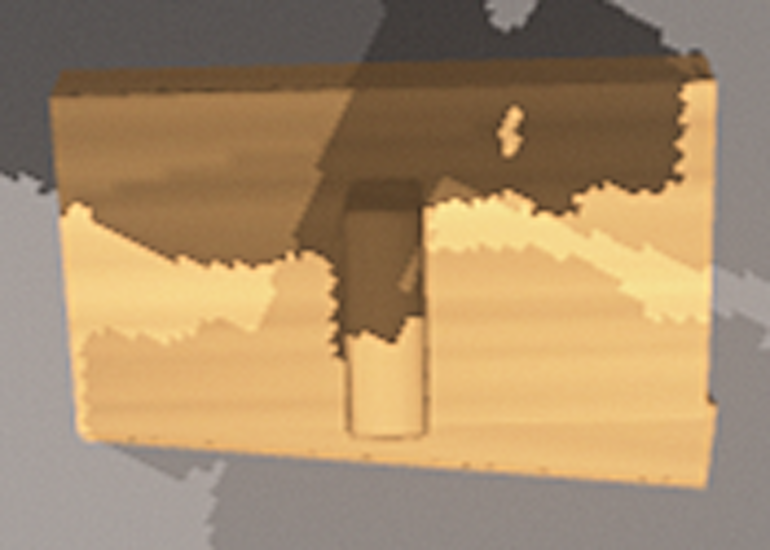

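The crop shows the lid's top corners at (52,97), (80,440), (716,80) and (707,487). The rib top spans (345–428, 210–437), with the nose on the left.

Run:
```python
from h import *
s=np.load("s1.npy",allow_pickle=True).item()
C=cam("wrist",s)
P=[(60,-35.6,12),(60,29.6,12),(-60,-35.6,12),(-60,41.6,12),(7,-20,44),(-7,-20,44),(7,20,44),(-7,20,44),(60,-40,0),(-60,-40,0)]
uv=np.array([(52,97),(80,440),(716,80),(707,487),(345,212),(423,212),(347,437),(430,437),(58,70),(708,57)])/4.4+[225,160]
p=fit(C,P,uv,[.58,.2,-1.1])
print(p[:2]*1000-s["eef_pos"][:2]*1000)
```

```text
x,y mm [584.62179634 200.46481772] yaw -61.39577269882595 res [[-0.2, 0.3], [0.1, -0.1], [0.1, 0.8], [-0.6, -0.5], [-1.1, -0.1], [0.6, -0.6], [0.3, 1.1], [0.1, 0.7], [1.2, -0.8], [-0.6, -1.1]]
[ 2.72587918 -3.48196391]
```

```bash
python3 -m jog '{"travel":[[2.7,-3.5,-30],[0,0,-30],[0,0,-30],[0,0,-30],[0,0,-22]],"dr":[[0,0,1.2],[0,0,0],[0,0,0],[0,0,0],[0,0,0]],"jaw":[0,0,0,100,100]}' 40
python3 -m jog '{"travel":[[0,0,0],[0,0,0],[0,0,0],[0,0,0],[0,0,0]],"dr":[[0,0,0],[0,0,0],[0,0,0],[0,0,0],[0,0,0]],"jaw":[255,255,255,255,255]}' 40
python3 -m jog '{"travel":[[0,0,0],[0,0,0],[0,0,0],[0,0,0],[0,0,0]],"dr":[[0,0,0],[0,0,0],[0,0,0],[0,0,0],[0,0,0]],"jaw":[255,255,255,255,255]}' 40
```

```text
time: 1.78
eef_pos: [0.5815, 0.2042, 0.0155]
tcp_rot: [-0.25, 0.968, 0.0, -0.001]
contact_force: [-0.5, -0.8, -0.0]
opening: 0.751
time: 2.2
eef_pos: [0.5858, 0.2033, 0.0208]
tcp_rot: [-0.249, 0.969, -0.0, 0.002]
contact_force: [-0.0, 1.3, 3.1]
opening: 0.153
time: 2.62
eef_pos: [0.5858, 0.2033, 0.0208]
tcp_rot: [-0.249, 0.969, 0.0, 0.002]
contact_force: [-1.3, 2.0, 6.5]
opening: 0.156
```

```bash
python3 -m jog '{"travel":[[0,0,10],[0,0,20],[0,0,30],[0,0,30],[0,0,20]],"dr":[[0,0,0],[0,0,0],[0,0,0],[0,0,0],[0,0,0]],"jaw":[255,255,255,255,255]}' 60
python3 -m jog '{"travel":[[-8,-24,0],[-12,-31,0],[-12,-31,0],[-12,-31,0],[-12,-31,0]],"dr":[[0,0,-2],[0,0,-2.5],[0,0,-2.5],[0,0,-2.5],[0,0,-2.5]],"jaw":[255,255,255,255,255]}'
python3 -m jog '{"travel":[[-11,-31,0],[-9,-22,0],[0,0,0],[0,0,0],[0,0,0]],"dr":[[0,0,-2.5],[0,0,-2.9],[0,0,0],[0,0,0],[0,0,0]],"jaw":[255,255,255,255,255]}'
python3 - <<'E'
from h import *
s=get_state();R=Ro.from_quat(s["tcp_rot"]).as_matrix();print(s["time"],s["eef_pos"],np.degrees(np.arctan2(R[1,1],R[0,1])),s["contact_force"],R[:,2])
np.save("s2.npy",s,allow_pickle=True)
w=read_camera("wrist")[:,:,::-1];d=read_camera("side")[:,:,::-1]
cv2.imwrite("pics/w2.png",w);cv2.imwrite("pics/d2.png",d)
a=cv2.resize(w,(640,480));b=cv2.resize(d[150:350,230:430],(480,480),interpolation=cv2.INTER_CUBIC)
cv2.imwrite("pics/c3.png",cv2.resize(np.hstack([a,b]),(800,343)))
E
```

```text
time: 3.03
eef_pos: [0.5847, 0.2024, 0.1313]
tcp_rot: [-0.249, 0.969, -0.0, 0.001]
contact_force: [0.2, 0.7, -0.2]
opening: 0.152
time: 3.45
eef_pos: [0.5267, 0.0533, 0.1281]
tcp_rot: [-0.145, 0.989, -0.0, -0.0]
contact_force: [-0.7, -0.9, -1.5]
opening: 0.151
time: 3.87
eef_pos: [0.5079, 0.0016, 0.1282]
tcp_rot: [-0.099, 0.995, 0.0, 0.0]
contact_force: [-0.9, -0.0, -0.7]
opening: 0.148
3.8667 [0.50789823 0.0015862  0.12822455] 101.40106685535756 [-0.85986638 -0.01188245 -0.73506757] [ 2.11053939e-04  1.80199976e-04 -9.99999961e-01]
```

View pics/w2.png

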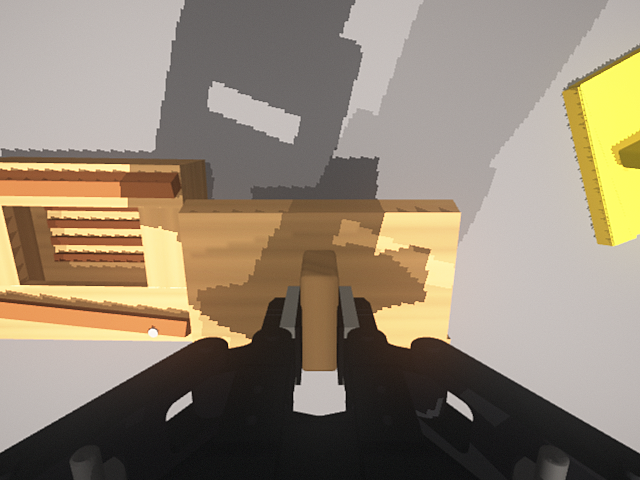

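Run:
```python
import cv2
im=cv2.imread("pics/w2.png")
a=cv2.resize(im[145:345,0:220],(660,600),interpolation=cv2.INTER_CUBIC)
cv2.imwrite("pics/c4.png",a)
```

```text
(no output)
```

View pics/c4.png

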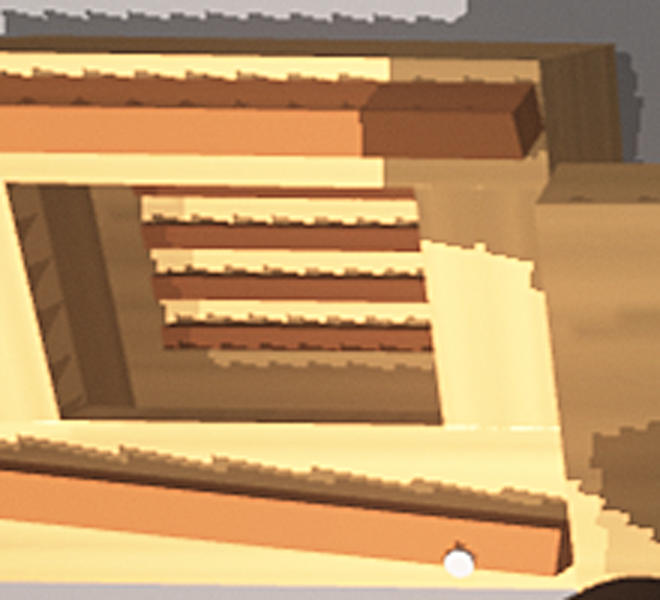

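Run:
```python
from h import *
s=np.load("s2.npy",allow_pickle=True).item()
C=cam("wrist",s);S=cam("side")
k=75/400
b=np.array([(77,77),(78,275),(321,278),(80,345),(316,345)])*k+[300,175]
wA=np.array([[180,165],[204.3,160.]])
def rb(p,ws=1):
    r1=(proj(S,W(p,BOX))-b).ravel()*ws
    r2=(proj(C,W(p,[(-70,-54,50),(-70,-54,0)]))-wA).ravel()
    l=proj(C,W(p,[(-20,-54,50),(50,-54,50)]));a=l[0]+(l[1]-l[0])*(0-l[0,0])/(l[1,0]-l[0,0])
    return np.r_[r1,r2,a[1]-162.3]
for ws in(1,0.01):
    r=least_squares(rb,[.54,-.147,-1.38],args=(ws,));print("box",r.x[:2]*1000,np.degrees(r.x[2]),np.round(rb(r.x),1))
    if ws==1:pb=r.x
pbw=r.x
P=[(60,-35.6,12),(60,-40,0),(-60,-35.6,12),(-60,-40,0),(7,20,44),(-7,20,44)]
uv=np.array([(180,211.7),(183.3,199.3),(460,212),(456,199),(301,370),(338,370)])
def rl(q):
    e=proj(C,W(q,[(60,0,12),(60,20,12)],q[3]));a=e[0]+(e[1]-e[0])*(305-e[0,1])/(e[1,1]-e[0,1])
    return np.r_[(proj(C,W(q,P,q[3]))-uv).ravel(),a[0]-191.7]
r=least_squares(rl,[.508,.0,-1.37,.11]);q=r.x
print("lid",q[:2]*1000,np.degrees(q[2]),q[3]*1000,np.round(r.fun,1))
for p in(pb,pbw):
    c,sn=np.cos(p[2]),np.sin(p[2]);d=(q[:2]-p[:2])*1000
    print("lid in box",d@[c,sn],d@[-sn,c],np.degrees(q[2]-p[2]))
```

```text
box [ 538.91544875 -148.7942772 ] -79.38101078138467 [ 0.4 -0.6  0.3 -0.5  0.2 -0.6 -0.5 -0.5 -0.2  0.  -0.2  0.1  0.7 -0.6
  0.4]
box [ 538.87673066 -149.12479815] -79.57121079688655 [ 0.5 -0.8  0.2 -0.7  0.2 -0.6 -0.5 -0.6 -0.3 -0.  -0.4  0.3  0.5 -0.4
  0. ]
lid [505.09554488   1.84010169] -78.61172684135138 107.29055392573508 [-0.8  0.5  4.6 -2.1  0.9  0.1 -4.  -1.9  1.   1.3  0.4  1.3 -2.3]
lid in box -154.28689822449482 -5.482247433542027 0.7692839400332967
lid in box -154.58590165606498 -5.896482427934643 0.9594839555351704
```

```bash
python3 -m jog '{"travel":[[4.4,0.8,-18],[4.4,0.8,-18],[0,0,-18],[0,0,0],[0,0,0]],"dr":[[0,0,-0.8],[0,0,0],[0,0,0],[0,0,0],[0,0,0]],"jaw":[255,255,255,255,255]}'
python3 -m jog '{"travel":[[1.8,-9.8,0],[1.8,-9.8,0],[1.8,-9.8,0],[0,0,0],[0,0,0]],"dr":[[0,0,0],[0,0,0],[0,0,0],[0,0,0],[0,0,0]],"jaw":[255,255,255,255,255]}'
python3 - <<'E'
from h import *
s=get_state();R=Ro.from_quat(s["tcp_rot"]).as_matrix();print(s["time"],s["eef_pos"],np.degrees(np.arctan2(R[1,1],R[0,1])),s["contact_force"],s["wrist_torque"])
np.save("s3.npy",s,allow_pickle=True)
w=read_camera("wrist")[:,:,::-1];d=read_camera("side")[:,:,::-1]
cv2.imwrite("pics/w3.png",w);cv2.imwrite("pics/d3.png",d)
a=w[100:400,0:400];b=cv2.resize(d[160:280,270:430],(400,300),interpolation=cv2.INTER_CUBIC)
cv2.imwrite("pics/c5.png",np.hstack([a,b]))
E
```

```text
time: 4.38
eef_pos: [0.516, 0.0041, 0.073]
tcp_rot: [-0.093, 0.996, 0.0, -0.002]
contact_force: [0.0, -0.2, -0.2]
opening: 0.152
time: 4.8
eef_pos: [0.5229, -0.0274, 0.0748]
tcp_rot: [-0.092, 0.996, -0.0, 0.001]
contact_force: [0.1, 0.2, -0.6]
opening: 0.152
4.8 [ 0.52286465 -0.02740703  0.07483244] 100.50087894674091 [ 0.05180425  0.17530309 -0.62190731] [ 0.04388677 -0.01496207 -0.00473018]
```

View pics/c5.png

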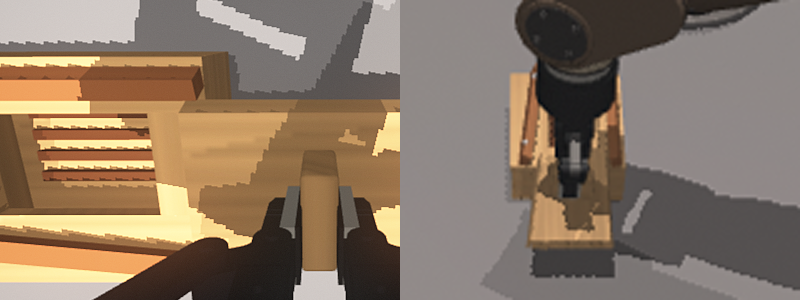

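The nose is just inside the mouth, lying between the two rails with no contact force. Sliding on.

```bash
python3 -m jog '{"travel":[[1.8,-9.8,-1],[1.8,-9.8,-1],[1.8,-9.8,0],[1.7,-9.8,0],[0,0,0]],"dr":[[0,0,0],[0,0,0],[0,0,0],[0,0,0],[0,0,0]],"jaw":[255,255,255,255,255]}'
python3 -m jog '{"travel":[[1.4,-9.9,0],[1.4,-9.9,-0.5],[0,0,0],[0,0,0]],"dr":[[0,0,0],[0,0,0],[0,0,0],[0,0,0]],"jaw":[255,255,255,255]}'
```

```text
time: 5.32
eef_pos: [0.53, -0.0677, 0.0722]
tcp_rot: [-0.092, 0.996, -0.0, 0.0]
contact_force: [-1.0, -0.4, -0.7]
opening: 0.153
time: 5.65
eef_pos: [0.5322, -0.0859, 0.0715]
tcp_rot: [-0.092, 0.996, 0.0, -0.0]
contact_force: [-0.0, -0.2, -1.4]
opening: 0.15
```

```bash
python3 -m jog '{"travel":[[1.5,-9,0],[1.5,-9,0],[0,0,0],[0,0,0]],"dr":[[0,0,0],[0,0,0],[0,0,0],[0,0,0]],"jaw":[255,255,255,255]}'
python3 -m jog '{"travel":[[0,0,0],[0,0,0],[0,0,0],[0,0,0],[0,0,0]],"dr":[[0,0,0],[0,0,0],[0,0,0],[0,0,0],[0,0,0]],"jaw":[185,185,185,185,185]}' 20
python3 - <<'E'
from h import *
s=get_state();print(s["eef_pos"],s["contact_force"],s["opening"]*85)
w=read_camera("wrist")[:,:,::-1];d=read_camera("side")[:,:,::-1]
cv2.imwrite("pics/w4.png",w);cv2.imwrite("pics/d4.png",d)
a=w[100:400,0:400];b=cv2.resize(d[160:280,270:430],(400,300),interpolation=cv2.INTER_CUBIC)
cv2.imwrite("pics/c6.png",np.hstack([a,b]))
E
```

```text
time: 5.98
eef_pos: [0.5353, -0.1038, 0.0716]
tcp_rot: [-0.092, 0.996, -0.0, 0.0]
contact_force: [0.4, 0.3, -0.5]
opening: 0.145
time: 6.4
eef_pos: [0.5352, -0.1031, 0.0716]
tcp_rot: [-0.093, 0.996, -0.0, 0.0]
contact_force: [0.6, 0.2, -0.5]
opening: 0.275
[ 0.5351753  -0.10310745  0.07164011] [ 0.61945937  0.16462124 -0.46023828] 23.398059825650048
```

View pics/c6.png

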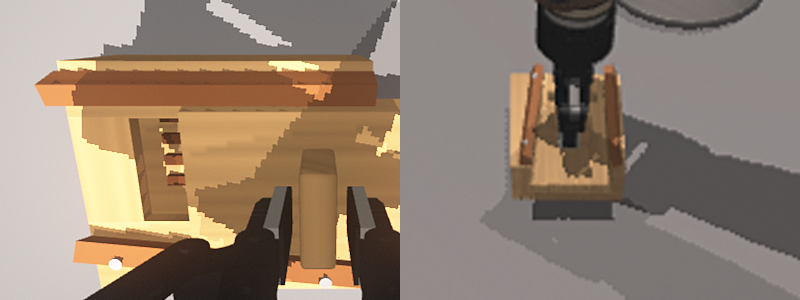

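```bash
for i in 1; do :; done
python3 -m jog '{"travel":[[0.6,-3,0],[0.6,-3,0],[0.6,-3,0],[0.6,-3,0],[0.6,-3,0]],"dr":[[0,0,0],[0,0,0],[0,0,0],[0,0,0],[0,0,0]],"jaw":[185,185,185,185,185]}' 20
python3 -m jog '{"travel":[[0.6,-3,0],[0.6,-3,0],[0.6,-3,0],[0,0,0],[0,0,0]],"dr":[[0,0,0],[0,0,0],[0,0,0],[0,0,0],[0,0,0]],"jaw":[185,185,185,185,185]}'
```

```text
time: 6.92
eef_pos: [0.5381, -0.1186, 0.0715]
tcp_rot: [-0.092, 0.996, 0.0, -0.0]
contact_force: [1.3, 1.0, -0.3]
opening: 0.274
time: 7.33
eef_pos: [0.54, -0.1277, 0.0715]
tcp_rot: [-0.092, 0.996, -0.0, 0.0]
contact_force: [0.4, -0.6, 0.3]
opening: 0.274
```

```bash
cat > chk.py <<'E'
from plant import *
import numpy as np,sys
s=get_state();p=(s["eef_pos"]-[.5079,.0016,0])*1000;f=s["contact_force"]
print("along %.1f side %.1f | F along %.1f side %.1f z %.1f"%(p@[.184,-.983,0],p@[.983,.184,0],f@[.184,-.983,0],f@[.983,.184,0],f[2]))
sys.exit(f@[.184,-.983,0]<-4)
E
python3 chk.py
python3 -m jog '{"travel":[[0.2,-1,0],[0.2,-1,0],[0.2,-1,0],[0,0,0]],"dr":[[0,0,0],[0,0,0],[0,0,0],[0,0,0]],"jaw":[185,185,185,185]}' >/dev/null; python3 chk.py &&
python3 -m jog '{"travel":[[0.2,-1,0],[0.2,-1,0],[0.2,-1,0],[0,0,0]],"dr":[[0,0,0],[0,0,0],[0,0,0],[0,0,0]],"jaw":[185,185,185,185]}' >/dev/null; python3 chk.py &&
python3 -m jog '{"travel":[[0.2,-1,0],[0.2,-1,0],[0.2,-1,0],[0,0,0]],"dr":[[0,0,0],[0,0,0],[0,0,0],[0,0,0]],"jaw":[185,185,185,185]}' >/dev/null; python3 chk.py &&
python3 -m jog '{"travel":[[0.2,-1,0],[0.2,-1,0],[0.2,-1,0],[0,0,0]],"dr":[[0,0,0],[0,0,0],[0,0,0],[0,0,0]],"jaw":[185,185,185,185]}' >/dev/null; python3 chk.py &&
python3 -m jog '{"travel":[[0.2,-1,0],[0.2,-1,0],[0.2,-1,0],[0,0,0]],"dr":[[0,0,0],[0,0,0],[0,0,0],[0,0,0]],"jaw":[185,185,185,185]}' >/dev/null; python3 chk.py &&
python3 -m jog '{"travel":[[0.2,-1,0],[0.2,-1,0],[0.2,-1,0],[0,0,0]],"dr":[[0,0,0],[0,0,0],[0,0,0],[0,0,0]],"jaw":[185,185,185,185]}' >/dev/null; python3 chk.py
```

```text
along 133.0 side 7.7 | F along 0.6 side 0.3 z 0.3
along 135.7 side 7.7 | F along -0.7 side -0.6 z -0.1
along 135.7 side 7.7 | F along -0.7 side -0.6 z -0.1
along 135.7 side 7.7 | F along -0.7 side -0.6 z -0.1
along 135.7 side 7.7 | F along -0.7 side -0.6 z -0.1
along 135.7 side 7.7 | F along -0.7 side -0.6 z -0.1
along 135.7 side 7.7 | F along -0.7 side -0.6 z -0.1False
False
False
False
False
False
False
```

```bash
sed -i 's/sys.exit(\(.*\))$/sys.exit(int(\1))/' chk.py
python3 -m jog '{"travel":[[0.2,-1,0],[0.2,-1,0],[0.2,-1,0],[0,0,0]],"dr":[[0,0,0],[0,0,0],[0,0,0],[0,0,0]],"jaw":[185,185,185,185]}' >/dev/null; python3 chk.py &&
python3 -m jog '{"travel":[[0.2,-1,0],[0.2,-1,0],[0.2,-1,0],[0,0,0]],"dr":[[0,0,0],[0,0,0],[0,0,0],[0,0,0]],"jaw":[185,185,185,185]}' >/dev/null && python3 chk.py &&
python3 -m jog '{"travel":[[0.2,-1,0],[0.2,-1,0],[0.2,-1,0],[0,0,0]],"dr":[[0,0,0],[0,0,0],[0,0,0],[0,0,0]],"jaw":[185,185,185,185]}' >/dev/null && python3 chk.py &&
python3 -m jog '{"travel":[[0.2,-1,0],[0.2,-1,0],[0.2,-1,0],[0,0,0]],"dr":[[0,0,0],[0,0,0],[0,0,0],[0,0,0]],"jaw":[185,185,185,185]}' >/dev/null && python3 chk.py &&
python3 -m jog '{"travel":[[0.2,-1,0],[0.2,-1,0],[0.2,-1,0],[0,0,0]],"dr":[[0,0,0],[0,0,0],[0,0,0],[0,0,0]],"jaw":[185,185,185,185]}' >/dev/null && python3 chk.py &&
python3 -m jog '{"travel":[[0.2,-1,0],[0.2,-1,0],[0.2,-1,0],[0,0,0]],"dr":[[0,0,0],[0,0,0],[0,0,0],[0,0,0]],"jaw":[185,185,185,185]}' >/dev/null && python3 chk.py
```

```text
along 138.8 side 7.7 | F along -0.7 side -0.1 z 1.0
along 141.8 side 7.7 | F along -1.0 side -0.3 z -0.2
along 145.2 side 8.0 | F along -1.3 side 0.2 z -0.2
along 148.1 side 8.0 | F along -1.3 side -1.1 z 0.6
along 151.2 side 8.1 | F along -0.2 side -0.8 z -0.5
along 154.3 side 8.1 | F along -1.1 side -0.3 z -1.1
```

```bash
python3 -m jog '{"travel":[[0.2,-1,0],[0.2,-1,0],[0,0,0]],"dr":[[0,0,0],[0,0,0],[0,0,0]],"jaw":[185,185,185]}' >/dev/null; python3 chk.py &&
python3 -m jog '{"travel":[[0.2,-1,0],[0.2,-1,0],[0,0,0]],"dr":[[0,0,0],[0,0,0],[0,0,0]],"jaw":[185,185,185]}' >/dev/null && python3 chk.py &&
python3 -m jog '{"travel":[[0.2,-1,0],[0.2,-1,0],[0,0,0]],"dr":[[0,0,0],[0,0,0],[0,0,0]],"jaw":[185,185,185]}' >/dev/null && python3 chk.py &&
python3 -m jog '{"travel":[[0.2,-1,0],[0.2,-1,0],[0,0,0]],"dr":[[0,0,0],[0,0,0],[0,0,0]],"jaw":[185,185,185]}' >/dev/null && python3 chk.py &&
python3 -m jog '{"travel":[[0.2,-1,0],[0.2,-1,0],[0,0,0]],"dr":[[0,0,0],[0,0,0],[0,0,0]],"jaw":[185,185,185]}' >/dev/null && python3 chk.py &&
python3 -m jog '{"travel":[[0.2,-1,0],[0.2,-1,0],[0,0,0]],"dr":[[0,0,0],[0,0,0],[0,0,0]],"jaw":[185,185,185]}' >/dev/null && python3 chk.py &&
python3 -m jog '{"travel":[[0.2,-1,0],[0.2,-1,0],[0,0,0]],"dr":[[0,0,0],[0,0,0],[0,0,0]],"jaw":[185,185,185]}' >/dev/null && python3 chk.py
```

```text
along 156.3 side 8.1 | F along -1.3 side -0.2 z -0.4
along 158.3 side 8.1 | F along -1.0 side 0.1 z -0.1
along 160.4 side 8.2 | F along -1.0 side -1.3 z -0.0
along 162.4 side 8.1 | F along -1.3 side -1.3 z 0.5
along 164.5 side 8.2 | F along -0.7 side -0.6 z 0.3
along 166.0 side 8.0 | F along -3.0 side -2.4 z 1.4
along 166.6 side 7.9 | F along -6.7 side -1.6 z 3.0
```

```bash
python3 -m jog '{"travel":[[0.1,-0.5,0],[0.1,-0.5,0],[0,0,0],[0,0,0]],"dr":[[0,0,0],[0,0,0],[0,0,0],[0,0,0]],"jaw":[185,185,185,185]}' >/dev/null; python3 chk.py
python3 -m jog '{"travel":[[0.1,-0.5,0],[0,0,0],[0,0,0]],"dr":[[0,0,0],[0,0,0],[0,0,0]],"jaw":[185,185,185]}' >/dev/null; python3 chk.py; python3 -c "
from plant import *
print(get_state()['opening']*85)"
```

```text
along 166.7 side 7.9 | F along -9.6 side -1.3 z 4.2
along 166.7 side 7.9 | F along -11.5 side -1.1 z 5.3
22.96431032619143
```

```bash
python3 -m jog '{"travel":[[0.1,-0.4,0],[0,0,0],[0,0,0],[0,0,0],[0,0,0]],"dr":[[0,0,0],[0,0,0],[0,0,0],[0,0,0],[0,0,0]],"jaw":[185,185,185,185,185]}' >/dev/null; python3 chk.py
python3 - <<'E'
from h import *
s=get_state();np.save("s5.npy",s,allow_pickle=True)
w=read_camera("wrist")[:,:,::-1];cv2.imwrite("pics/w5.png",w)
cv2.imwrite("pics/c7.png",cv2.resize(w[130:400,40:440],(800,540),interpolation=cv2.INTER_CUBIC))
E
```

```text
along 166.8 side 7.9 | F along -11.3 side -1.7 z 5.2
```

View pics/c7.png

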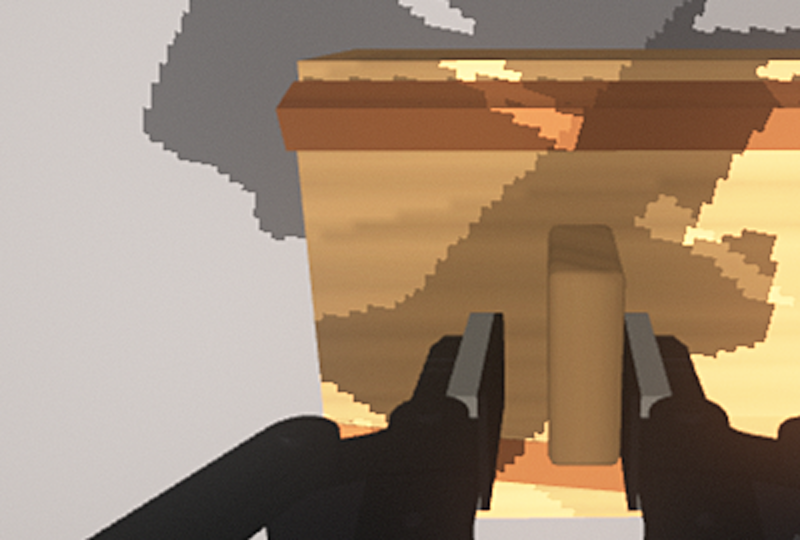

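```bash
python3 -m jog '{"travel":[[0.1,-0.5,0],[0,0,0],[0,0,0],[0,0,0]],"dr":[[0,0,0],[0,0,0],[0,0,0],[0,0,0]],"jaw":[185,185,185,185]}' >/dev/null; python3 chk.py
python3 -m jog '{"travel":[[0.05,-0.2,0],[0,0,0],[0,0,0],[0,0,0]],"dr":[[0,0,0],[0,0,0],[0,0,0],[0,0,0]],"jaw":[185,185,185,185]}' >/dev/null; python3 chk.py
```

```text
along 166.9 side 7.9 | F along -12.8 side -1.1 z 5.8
along 166.9 side 7.9 | F along -13.8 side -0.2 z 6.1
```

```bash
python3 -m jog '{"travel":[[-0.5,2.5,0],[-0.5,2.5,0],[-0.4,2,0],[-0.3,1.5,0],[0,0,0]],"dr":[[0,0,0],[0,0,0],[0,0,0],[0,0,0],[0,0,0]],"jaw":[185,185,185,185,185]}' >/dev/null; python3 chk.py
python3 -m jog '{"travel":[[0,0,0],[0,0,0],[0,0,5],[0,0,15],[0,0,30]],"dr":[[0,0,0],[0,0,0],[0,0,0],[0,0,0],[0,0,0]],"jaw":[140,140,140,140,140]}' >/dev/null; python3 chk.py
python3 -m jog '{"travel":[[0,0,40],[-5,30,30],[-5,30,10],[0,0,0],[0,0,0]],"dr":[[0,0,0],[0,0,0],[0,0,0],[0,0,0],[0,0,0]],"jaw":[140,140,140,140,140]}'
python3 - <<'E'
from h import *
s=get_state();np.save("s6.npy",s,allow_pickle=True)
w=read_camera("wrist")[:,:,::-1];d=read_camera("scene")[:,:,::-1]
cv2.imwrite("pics/w6.png",w);cv2.imwrite("pics/sc6.png",d)
R=Ro.from_quat(s["tcp_rot"]).as_matrix();print(s["eef_pos"])
cv2.imwrite("pics/c8.png",cv2.resize(w[100:380,0:400],(800,560),interpolation=cv2.INTER_CUBIC))
E
```

```text
along 162.6 side 8.4 | F along 0.4 side 0.0 z -0.4
along 160.7 side 5.7 | F along -0.5 side 0.8 z 0.1
time: 14.38
eef_pos: [0.5363, -0.0964, 0.2024]
tcp_rot: [-0.094, 0.996, -0.001, 0.001]
contact_force: [0.3, 0.2, 0.5]
opening: 0.451
[ 0.53631332 -0.09639417  0.2023897 ]
```

View pics/c8.png

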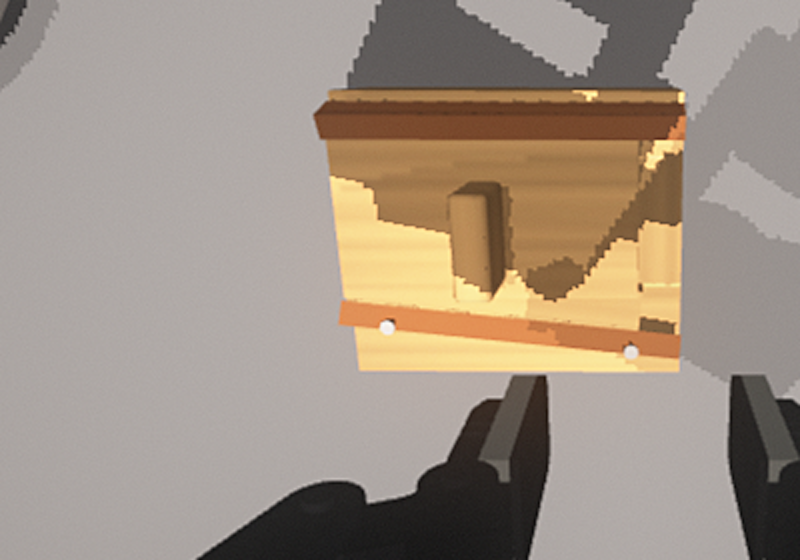

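```bash
python3 -c "
from plant import *
print(get_state()['time'],get_state()['contact_force']);print(sign_off())"
```

```text
14.4833 [ 0.2558732  -0.37003981  0.20208625]
the job is handed in; nothing more can be done
None
```

The bamboo lid is wedged in the box's way, and I handed the job in at 14.5 s of robot time.

- **Getting it in:** I gripped the lid by its rib and started the narrow nose in the wide mouth. About two-thirds of the way in I opened the jaws slightly. From there one finger pushed the rib, so the lid was free to shift sideways.
- **Pushing it home:** It slid with about 1 N of resistance, then stopped hard. I raised the push slowly to 13.8 N. It stayed within about 0.2 mm over the last few newtons. The lid's origin ended roughly 8 mm past the box's origin along x, inside the 20 mm allowed.
- **Last checks:** After I backed off and lifted clear, the wrist view showed the lid flat under both rails, with nothing else touched and the force at zero.
- **Not checked:** I judged that both edges bear from the hard stop and the picture, not by measuring. I took a final scene picture but did not view it. The arm's path stayed clear of the jar, the steamer base, the bamboo tier and the yellow look-alikes.
- **What disagreed:** When I first gripped the rib, the arm read about 4 to 5 mm off its commanded position. I worked from measured positions after that.

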